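# Empty the dipper into the tray and put it back in its caddy

### The arm

A 6-joint arm with a two-finger parallel gripper is mounted at the origin on the work surface; the furniture and walls round the work are solid. World frame = base frame: x ahead of the robot, y to its left, z up, the work surface at z = 0. Lengths are in mm, angles in degrees, forces in N, time in s.
With the tool pointing down it reaches from about 350 to 850 mm from the base axis. Payload 8.1 kg.
Tool frame: the origin (TCP) lies midway between the tips of the shut fingers; the grasp point (between the pads) lies grip_depth behind it (grip_depth is the distance from the TCP to the grasp point, in mm); z points along the fingers, y is the line along which they close (so a half turn about z gives the same grasp; the last joint's range is limited). The gripper opens to 85 mm and grips with 20 to 120 N. Pads are 22 mm wide; open, the fingers measure 114 mm over their backs; the gripper's body (76 mm by 85 mm) begins 54 mm behind the grasp point. The pads swing forward as they close: fully open they stand 13 mm farther back than shut.
Start: joints at [-73.763, 7.471, 85.268, -0, 87.261, -4.893], TCP at [216.318, -559.653, 231.292] pointing down, gripper open.
Joint ranges: [-169.43, 169.43], [-51.17, 129.36], [1.28, 143.12], [-76.62, 256.62], [0, 156.53], [-152.29, 152.29]. Speed limits (degrees/s): [136.94, 136.94, 159.86, 180, 180, 180].

### API

Orientations are given as [roll, pitch, yaw] about the fixed x, y, z axes, in that order (R = Rz(yaw) Ry(pitch) Rx(roll)).
In Python, from bench import sense, snapshot, hand_in, grip_depth gives the robot as it stands. The module is installed in compiled form; this text tells all that it offers.
- The arm moves only by the tool apply_moves, never from a script. Its argument "series" is text: rows parted by semicolons, each of 5 numbers parted by spaces: the shift along the tool's x, y, z each as a share of 0.3 m, from -1 to 1, then the turn about the tool's z as a share of 2 rad, from -1 to 1, then the gripper's target within -1 to 1 (shut at 1, half-way at 0, fully open at -1). In form: tx ty tz twist gripper; .... A call has 1 to 5 rows; each row shifts and turns the commanded pose from where the row before left it, along the tool's axes as they then stand; what a row does not reach is not made up. A row lasts 1/12 s, in which the tool goes at most 41.7 mm and 7.16 degrees, less where a joint would pass 70% of its speed; a pose out of reach is approached as far as the arm can. A call with a number of a shift or a turn outside -1 to 1 is refused whole. A call with a gripper value outside its range is refused whole. The fingers move at their own pace and stop on an object; "squeeze" is the grip in N (left out, the last holds). Time passes only in rows, so rows that do not move let the fingers close. It gives the time, the measured TCP pose, the force, the opening and the grip force at its end, in the units of the state.
- sense(): the state, without advancing time (a new reading comes with each control period).
- snapshot(name): name is "side" or "top"; returns a dict with "frame" (420x560x3 uint8, blue, green, red), "depth" (420x560 float32, mm along the optical axis (not along the pixel's ray), 0 where there is no reading), "intrinsics" (3x3 intrinsics, pixels), "dist" ([k1, k2, p1, p2, k3] as OpenCV has them; the pictures are not rectified), "extrinsics" (4x4, takes a point from camera to world coordinates). Camera axes: x right, y down, z forward; pixel columns grow to the right and rows downward; lengths in mm; the calibration is good to about 2 mm. A picture is of the moment at which its call begins.
- hand_in(): hands the job in; it is judged then, once.
The state is a dict: "time": time; "joint_pos": joint angles; "qd": joint speeds; "joint_efforts": joint torques, N m; "tool_pos": TCP position; "tcp_rot": TCP orientation; "ft_force": force on the tool from outside, world axes, zero at the start; "wrist_torque": the same for the moment, N m; "finger_gap": finger opening in mm; "grip_force": force on a finger pad.
Only numpy, scipy, OpenCV 4.12 (cv2) and the standard library are available. Lean on these libraries where they do the work, as an engineer would, in place of code of your own. Each camera call takes 0.05 s, during which the arm holds its last target. There are 200 camera calls.

### The job

Pick up the wooden-handled white dipper and tip it over the open plywood tray until all four clay nuggets have dropped out into the tray. Then put the dipper back in the dark wooden caddy: set it down gently, upright and centred on the round cork mat in the free place beside the blue-lidded jar and the ring cutter, and let go. Don't knock over or push about the jar, the ring cutter or the tools lying on the table.

Things in the scene. Friction and masses are not known exactly. Their poses are not given: they have to be found in the camera images.
- dipper: white enamel cup with a straight wooden handle, about 250 g, upright on the table, four nuggets in it. Origin: centre of its underside; z out of the mouth; +x along the handle, which starts pointing away from the robot within 30 degrees. 66 mm tall, outer radius 31 mm at the foot, 50 mm at the rim; wall 4, floor 6 mm. Tip about 110 degrees from upright to empty it, shake if a nugget sticks
- dipper_grip (a point): middle of the wooden handle, x = 95, y = 0, z = 52 mm in the dipper's frame, same axes. The handle is a level bar from x = 60 to 130 mm, 16 mm wide across y (flat sides: pinch these), 22 mm high (z = 41 to 63 mm); a 12 mm thick steel neck joins it to the cup
- nugget0: chunky clay nugget, a block with rounded edges, 18 x 18 x 16 mm, 15 g; origin at the centre of its underside. Starts lying inside the dipper with the other three
- nugget1: chunky clay nugget, a block with rounded edges, 18 x 18 x 16 mm, 15 g; origin at the centre of its underside. Starts lying inside the dipper with the other three
- nugget2: chunky clay nugget, a block with rounded edges, 18 x 18 x 16 mm, 15 g; origin at the centre of its underside. Starts lying inside the dipper with the other three
- nugget3: chunky clay nugget, a block with rounded edges, 18 x 18 x 16 mm, 15 g; origin at the centre of its underside. Starts lying inside the dipper with the other three
- tray: plywood tray, open on top, fixed, 220 mm (its x) by 190 mm (its y) by 50 mm tall, walls and floor 8 mm thick; origin at the centre of its underside. Stands to the robot's left or right
- caddy: low open dark wooden box, fixed, 126 mm (its x) by 302 mm (its y), walls 34 mm tall, walls and floor 7 mm thick; origin at the centre of its underside. Three places in a row along its y, 96 mm apart (y = -96, 0, 96 mm): one holds the jar, one the ring cutter and one the cork mat, in any order. The dipper's handle can overhang either long wall. Stands on the other side from the tray
- mat: round cork mat, 82 mm diameter, 3 mm thick, fixed on the caddy's floor: the dipper's place. Origin at the centre of its underside, 7 mm above the table; its top is 10 mm above the table
- jar: white jar with blue lid, loose, 81 mm diameter, 104 mm tall, 0.33 kg, standing in the caddy; origin at the centre of its underside
- cutter: tin ring cutter, loose, 69 mm diameter, 31 mm tall, standing in the caddy; origin at the centre of its underside
- loop_tool: loop tool with wooden handle, 189 mm long, lying loose on the table, farther out than the dipper; leave it alone
- wood_rib: flat oval wooden rib, 71 x 116 x 8 mm, lying loose on the table, farther out than the dipper; leave it alone
Not all that is in view belongs to the job. What is shaped like the jar but green or turquoise is not meant.

How it is judged (in metres and radians):
On the way, in this order (a step that is already met when the one before it is completed fails the run):
1. the dipper, lifted off the table, is tipped over (more than 52 degrees from upright) above the tray's side of the table (its foot within 0.25 m of the tray's centre) (angle between dipper's own z axis and vertical above 0.9 rad and height (world z) of dipper above 0.04 m and horizontal distance between dipper and tray below 0.25 m).
2. all four nuggets lie in the tray while the dipper is clear of it (x of nugget0 in the frame of tray between -0.103 and 0.103 m and y of nugget0 in the frame of tray between -0.088 and 0.088 m and z of nugget0 in the frame of tray between 0 and 0.045 m and x of nugget1 in the frame of tray between -0.103 and 0.103 m and y of nugget1 in the frame of tray between -0.088 and 0.088 m and z of nugget1 in the frame of tray between 0 and 0.045 m and x of nugget2 in the frame of tray between -0.103 and 0.103 m and y of nugget2 in the frame of tray between -0.088 and 0.088 m and z of nugget2 in the frame of tray between 0 and 0.045 m and x of nugget3 in the frame of tray between -0.103 and 0.103 m and y of nugget3 in the frame of tray between -0.088 and 0.088 m and z of nugget3 in the frame of tray between 0 and 0.045 m and horizontal distance between dipper and mat above 0.1 m), for 0.2 s.
At the end, for the whole second after the job is handed in: All four nuggets lie inside the tray; the dipper stands upright (within 6 degrees) on the cork mat, its centre within 14 mm of the mat's, foot down on it, released and at rest; jar and ring cutter still stand (x of nugget0 in the frame of tray between -0.103 and 0.103 m and y of nugget0 in the frame of tray between -0.088 and 0.088 m and z of nugget0 in the frame of tray between 0 and 0.045 m and x of nugget1 in the frame of tray between -0.103 and 0.103 m and y of nugget1 in the frame of tray between -0.088 and 0.088 m and z of nugget1 in the frame of tray between 0 and 0.045 m and x of nugget2 in the frame of tray between -0.103 and 0.103 m and y of nugget2 in the frame of tray between -0.088 and 0.088 m and z of nugget2 in the frame of tray between 0 and 0.045 m and x of nugget3 in the frame of tray between -0.103 and 0.103 m and y of nugget3 in the frame of tray between -0.088 and 0.088 m and z of nugget3 in the frame of tray between 0 and 0.045 m and linear speed of each of dipper, nugget0, nugget1, nugget2, nugget3 below 0.03 m/s and horizontal distance between dipper and mat below 0.014 m and angle between dipper's own z axis and vertical below 0.1 rad and z of dipper in the frame of mat below 0.008 m and angle between each of jar, cutter's own z axis and vertical below 0.15 rad); the robot touches nothing.
It fails at once if the dipper comes down on its mat hard (faster than 0.5 m/s) (horizontal distance between dipper and mat below 0.05 m and z of dipper in the frame of mat below 0.03 m and linear speed of dipper above 0.5 m/s).
It fails at once if the jar or the ring cutter is tipped (over 20 degrees) or pushed more than 25 mm (angle between any of jar, cutter's own z axis and vertical above 0.35 rad or distance of any of jar, cutter from where it was at the start of the episode above 0.025 m).
It fails at once if the loop tool or the wooden rib is moved more than 30 mm (distance of any of loop_tool, wood_rib from where it was at the start of the episode above 0.03 m).
It also fails if it takes over 69 s, if anything falls off the work surface, if the arm or the gripper's body presses on something with over 40 N, if the wrist force passes 120 N, or if a joint passes its speed limit or range.

## Working session

There is one attempt and no reset: what is moved stays moved. The work goes in short steps, Python scripts to look and compute and a tool call to move; the robot and the scene stay as the last step left them, time stands still between calls to the robot, and variables do not carry over. Pictures are saved under pics/ and viewed, at most 10 in all, crops included, and the job is handed in when it is done.

Besides the shell and the picture viewer there is one more tool, called in YAML: its name, and indented under it one key for each argument. apply_moves: Moves the arm, as the interface text tells. Its arguments: {"type":"object","properties":{"series":{"type":"string"},"squeeze":{"type":"number"}},"required":["series"]}

```bash
mkdir -p pics
python3 - <<'E'
from bench import *
import cv2,numpy as np
print(sense(),grip_depth)
for n in ("top","side"):
    s=snapshot(n); cv2.imwrite(f"pics/{n}0.png",s["frame"]); np.savez(n+"0.npz",**s)
    print(s["intrinsics"],s["dist"],s["extrinsics"])
E
```

```text
{'time': 0.0, 'joint_pos': array([-7.37639065e+01,  7.51692526e+00,  8.53312662e+01,  2.45981790e-04,
        8.72600374e+01, -4.89446189e+00]), 'qd': array([ 0.00407869, -0.06682656, -0.06254652,  0.06857281, -0.09127249,
        0.07347029]), 'joint_efforts': array([-1.27839194e-03, -5.69389379e+01, -5.00566328e+01, -3.57244135e-04,
        1.45165657e-02,  1.74152336e-05]), 'tool_pos': array([ 216.14871339, -559.11621779,  230.20643455]), 'tcp_rot': array([-1.79892187e+02, -9.47893293e-03,  2.11305344e+01]), 'ft_force': array([-0.27222584,  0.33588638,  0.4471855 ]), 'wrist_torque': array([-0.03013468,  0.04756568,  0.0422672 ]), 'grip_force': 0.0, 'finger_gap': 85.37028482292756} 18.700000000000003
[[532.83946373   0.         284.56747601]
 [  0.         532.83946373 209.55254559]
 [  0.           0.           1.        ]] [-0.13091433  0.          0.          0.          0.        ] [[-1.80999493e-02 -9.92909479e-01  1.17486839e-01  3.59540576e+02]
 [-9.99793892e-01  1.68930421e-02 -1.12604702e-02  6.06486220e+00]
 [ 9.19591746e-03 -1.17666438e-01 -9.93010596e-01  1.39985161e+03]
 [ 0.00000000e+00  0.00000000e+00  0.00000000e+00  1.00000000e+00]]
[[538.12613552   0.         284.75064706]
 [  0.         538.12613552 212.00826228]
 [  0.           0.           1.        ]] [-0.21856414  0.          0.          0.          0.        ] [[-9.66337883e-01 -1.29063074e-01  2.22561942e-01  1.61812050e+02]
 [-2.56957053e-01  4.41081462e-01 -8.59895469e-01  1.44637732e+03]
 [ 1.28128061e-02 -8.88138428e-01 -4.59397393e-01  8.31618522e+02]
 [ 0.00000000e+00  0.00000000e+00  0.00000000e+00  1.00000000e+00]]
```

View pics/top0.png

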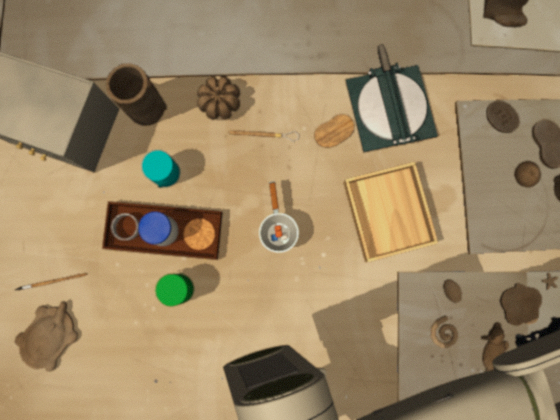

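View pics/side0.png

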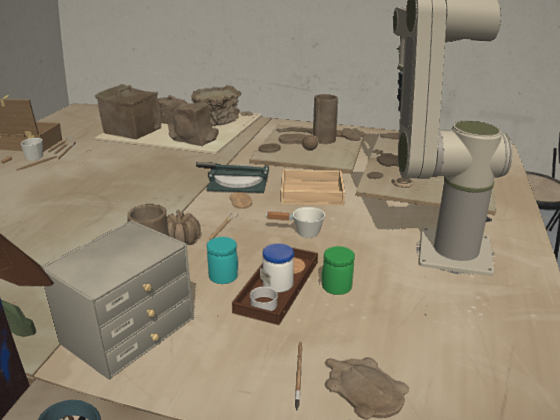

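The top view shows:
- **Job items:** dipper at (279,232) with its handle going up to (273,183), tray at (392,210), caddy at (163,230) with cutter (123,228), jar (157,229) and cork mat (199,234).
- **Jar candidates:** teal jar (160,168), green jar (174,289) and the white jar with the blue lid (157,229). Only the last is in the caddy and matches the description.

The side view agrees with this. Next I'll measure positions and take one enlarged crop.

```bash
cat > h.py <<'E'
import numpy as np,cv2
def cast(s,uv,z):
    p=cv2.undistortPoints(np.array(uv,float).reshape(-1,1,2),s["intrinsics"],s["dist"]).reshape(-1,2)
    E=s["extrinsics"]; d=np.c_[p,np.ones(len(p))]@E[:3,:3].T
    return E[:3,3]+d*((z-E[2,3])/d[:,2])[:,None]
def biggest(m,box):
    k=np.zeros_like(m);x0,y0,x1,y1=box;k[y0:y1,x0:x1]=m[y0:y1,x0:x1]
    c,_=cv2.findContours(k,cv2.RETR_EXTERNAL,cv2.CHAIN_APPROX_NONE)
    return max(c,key=cv2.contourArea).reshape(-1,2)
E
python3 - <<'E'
from h import *
s=dict(np.load("top0.npz")); f=s["frame"]; hsv=cv2.cvtColor(f,cv2.COLOR_BGR2HSV)
def fit(c,z):
    p=cast(s,c,z)[:,:2].astype(np.float32); return p
for n,uv in dict(cup=(250,250),handle=(273,192),table=(230,250),mat=(199,234),cadwall=(170,206),lid=(155,228),tray=(390,210),traywall=(347,215)).items(): print(n,hsv[uv[1],uv[0]],s["depth"][uv[1],uv[0]])
# cup: low saturation
m=cv2.inRange(hsv,(0,0,60),(180,75,255)); c=biggest(m,(250,205,312,258)); p=fit(c,66)
print("cup",cv2.minEnclosingCircle(p),cv2.fitEllipse(p),c.min(0),c.max(0))
m=cv2.inRange(hsv,(0,120,40),(20,255,230)); c=biggest(m,(262,175,290,212)); p=fit(c,63)
print("handle",cv2.minAreaRect(p),c.min(0),c.max(0))
m=cv2.inRange(hsv,(0,130,110),(25,255,255)); c=biggest(m,(180,214,217,254)); p=fit(c,10)
print("mat",cv2.fitEllipse(p),cv2.minEnclosingCircle(p),c.min(0),c.max(0))
m=cv2.inRange(hsv,(0,0,0),(180,255,85)); c=biggest(m,(98,195,228,265)); p=fit(c,34)
print("caddy",cv2.minAreaRect(p),c.min(0),c.max(0))
m=cv2.inRange(hsv,(105,150,60),(130,255,255)); c=biggest(m,(130,205,185,255)); p=fit(c,104)
print("jar",cv2.minEnclosingCircle(p))
print("traycorners",cast(s,[(346,180),(415,164),(439,241),(370,260)],50)[:,:2].round())
a=f[155:315,90:320];b=f[155:265,340:440]
cv2.imwrite("pics/crop.png",cv2.resize(a,None,fx=3.4,fy=3.4,interpolation=2))
E
```

```text
cup [ 17 108 193] 1399.7118
handle [ 13 192 170] 1353.7483
table [ 18 110 190] 1395.4857
mat [ 16 168 210] 1393.4021
cadwall [ 16 130 102] 1408.7734
lid [113 150 165] 1292.5482
tray [ 20 118 226] 1401.8584
traywall [ 17  95 196] 1408.032
cup ((464.52362060546875, 8.066055297851562), 55.0848388671875) ((461.3074645996094, 7.5472917556762695), (100.1153793334961, 103.71953582763672), 88.4760513305664) [258 209] [299 252]
handle ((554.0980834960938, 18.669639587402344), (65.8912124633789, 17.20310401916504), 7.113658905029297) [269 183] [278 208]
mat ((462.7845153808594, 215.4501495361328), (80.75285339355469, 85.4127426147461), 52.117794036865234) ((463.4382629394531, 217.7799835205078), 44.7240104675293) [184 218] [215 250]
caddy ((475.1766052246094, 307.2832946777344), (301.81884765625, 120.88287353515625), 83.8053970336914) [104 203] [222 258]
jar ((487.8829650878906, 333.84271240234375), 27.18390655517578)
traycorners [[ 593. -169.]
 [ 633. -351.]
 [ 431. -405.]
 [ 387. -224.]]
```

View pics/crop.png

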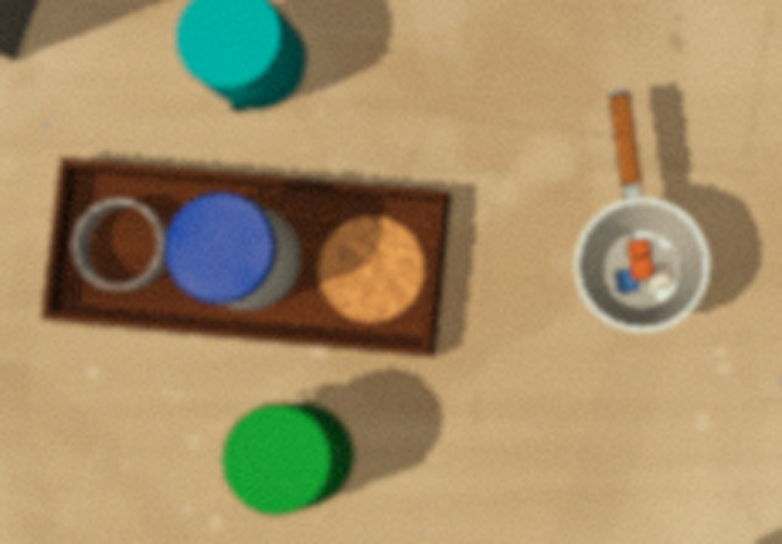

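The crop confirms the targets: dipper cup at crop (640,262) with its handle up to (618,92), blue-lidded white jar at (220,248), and the free cork mat at (371,270). Now I'll move above the handle.

apply_moves:
  series: "0 0 0 0.0615 -1;0 0 0 0.0615 -1;0.075 -0.098 0 0 -1;0.075 -0.098 0 0 -1;0.075 -0.098 0 0 -1"
  squeeze: 120

```text
time: 0.52
tool_pos: [272.5, -462.6, 230.3]
tcp_rot: [-179.9, 0.0, 6.9]
ft_force: [1.2, 0.2, 0.2]
finger_gap: 85.1
grip_force: 0.0
```

apply_moves:
  series: "0.075 -0.098 0 0 -1;0.075 -0.098 0 0 -1;0.075 -0.098 0 0 -1;0.075 -0.098 0 0 -1;0.075 -0.098 0 0 -1"

```text
time: 0.93
tool_pos: [366.5, -302.4, 230.9]
tcp_rot: [-180.0, 0.0, 7.0]
ft_force: [1.4, -0.6, 0.1]
finger_gap: 85.3
grip_force: 0.0
```

apply_moves:
  series: "0.075 -0.098 0 0 -1;0.075 -0.098 0 0 -1;0.075 -0.098 0 0 -1;0.075 -0.098 0 0 -1;0.075 -0.098 0 0 -1"

```text
time: 1.35
tool_pos: [460.2, -142.6, 231.1]
tcp_rot: [-180.0, 0.0, 7.0]
ft_force: [0.6, 0.2, -0.3]
finger_gap: 85.3
grip_force: 0.0
```

apply_moves:
  series: "0.075 -0.098 0 0 -1;0.075 -0.098 0 0 -1;0.075 -0.098 0 0 -1;0.075 -0.098 0 0 -1;0 0 0 0 -1"

```text
time: 1.77
tool_pos: [536.4, -11.3, 230.6]
tcp_rot: [-179.9, -0.0, 7.3]
ft_force: [-0.3, -0.4, 0.1]
finger_gap: 85.3
grip_force: 0.0
```

apply_moves:
  series: "0.075 -0.093 0 0 -1;0 0 0.1 0 -1;0 0 0.1 0 -1;0 0 0.1 0 -1;0 0 0.1 0 -1"

```text
time: 2.18
tool_pos: [553.2, 13.8, 109.7]
tcp_rot: [180.0, 0.0, 7.1]
ft_force: [0.1, -0.4, 0.9]
finger_gap: 85.9
grip_force: 0.0
```

apply_moves:
  series: "0 0 0.1 0 -1;0 0 0.08 0 -1;0 0 0.04 0 -1;0 0 0.03 0 -1;0 0 0 0 -1"

```text
time: 2.6
tool_pos: [552.4, 13.6, 34.6]
tcp_rot: [-180.0, 0.2, 7.0]
ft_force: [-0.5, -1.7, -0.4]
finger_gap: 85.0
grip_force: 0.0
```

apply_moves:
  series: "0.008 -0.017 0 0 -1;0 0 0 0 0.3;0 0 0 0 0.5;0 0 0 0 1;0 0 0 0 1"

```text
time: 3.02
tool_pos: [556.1, 19.0, 37.3]
tcp_rot: [180.0, -0.1, 7.0]
ft_force: [-0.3, 0.4, -0.5]
finger_gap: 38.6
grip_force: 0.0
```

apply_moves:
  series: "0 0 0 0 1;0 0 0 0 1;0 0 0 0 1;0 0 0 0 1;0 0 0 0 1"

```text
time: 3.43
tool_pos: [555.7, 19.0, 36.7]
tcp_rot: [180.0, -0.0, 7.0]
ft_force: [0.4, -0.2, 4.4]
finger_gap: 14.0
grip_force: 117.4
```

apply_moves:
  series: "0 0 -0.02 0 1;0 0 -0.04 0 1;0 0 -0.04 0 1;0 0 -0.04 0 1;0 0 0 0 1"

```text
time: 3.85
tool_pos: [557.7, 18.9, 82.3]
tcp_rot: [179.9, -0.3, 7.0]
ft_force: [0.3, -0.5, -2.8]
finger_gap: 13.5
grip_force: 117.4
```

Run:
```python
from bench import *
import cv2
t=snapshot("top")["frame"][150:290,200:340];s=snapshot("side")["frame"][160:300,240:380]
cv2.imwrite("pics/lift.png",cv2.resize(cv2.hconcat([t,s]),None,fx=2.8,fy=2.8,interpolation=2)); r=sense();print(r["ft_force"],r["wrist_torque"],r["tool_pos"])
```

```text
[-0.10950321  0.4062037  -3.91417557] [ 0.07665874 -0.24623417  0.01765139] [556.34726868  18.98247     79.63489362]
```

View pics/lift.png

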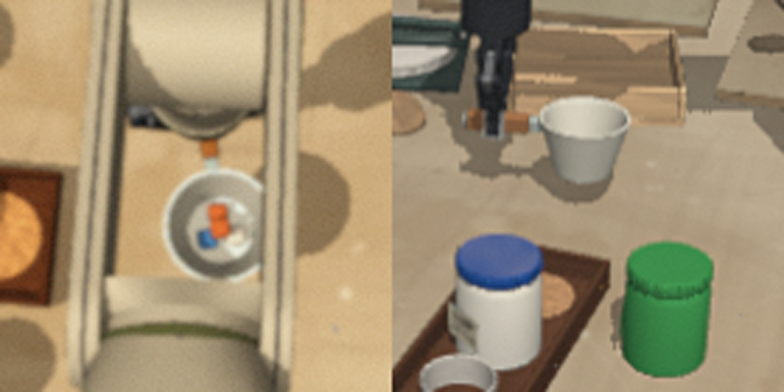

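The dipper is held level at crop (585,130), with the nuggets inside. I'll raise it and carry it over the tray.

apply_moves:
  series: "0 0 -0.03 0 1;0 0 -0.05 0 1;0 0 -0.06 0 1;0 0.02 -0.06 0 1;0 0.04 -0.04 0 1"

```text
time: 4.37
tool_pos: [557.8, 1.8, 152.0]
tcp_rot: [-180.0, -0.0, 7.1]
ft_force: [-0.2, 0.3, -2.2]
finger_gap: 13.9
grip_force: 117.5
```

apply_moves:
  series: "-0.01 0.06 -0.01 0 1;-0.015 0.08 0 0 1;-0.015 0.08 0 0 1;-0.015 0.08 0 0 1;-0.015 0.08 0 0 1"

```text
time: 4.78
tool_pos: [550.1, -116.2, 153.1]
tcp_rot: [-180.0, 0.0, 7.0]
ft_force: [0.3, 1.0, -2.1]
finger_gap: 14.1
grip_force: 117.5
```

apply_moves:
  series: "-0.015 0.08 0 0 1;-0.015 0.08 0 0 1;-0.015 0.08 0 0 1;-0.015 0.08 0 0 1;-0.015 0.08 0 0 1"

```text
time: 5.2
tool_pos: [542.2, -238.2, 152.9]
tcp_rot: [-180.0, 0.1, 7.0]
ft_force: [0.5, -0.1, -2.3]
finger_gap: 13.8
grip_force: 117.5
```

apply_moves:
  series: "-0.014 0.07 0 -0.02 1;0 0.05 0 -0.025 1;0 0.03 0 -0.025 1;0 0.01 0 0 1;0 0 0 0 1"

```text
time: 5.62
tool_pos: [546.0, -285.2, 152.8]
tcp_rot: [-180.0, 0.0, 14.9]
ft_force: [0.3, 0.8, -3.1]
finger_gap: 14.0
grip_force: 117.6
```

Run:
```python
from bench import *
r=sense();print(r["ft_force"],r["wrist_torque"],r["tool_pos"],r["tcp_rot"])
```

```text
[ 0.31960641  0.84440382 -3.12256877] [ 0.05002716 -0.28900644 -0.02622931] [ 546.02239357 -285.22447247  152.81925624] [-1.79958325e+02  4.10915908e-02  1.48882599e+01]
```

apply_moves:
  series: "0 0 0 0 1;0 0 0 0 1;0 0 0 0 1;0 0 0 0 1"
  squeeze: 20

```text
time: 5.95
tool_pos: [546.7, -283.6, 153.4]
tcp_rot: [-180.0, -0.0, 15.1]
ft_force: [0.1, 0.4, -3.3]
finger_gap: 13.9
grip_force: 117.5
```

```bash
cat > look.py <<'E'
from bench import *
import cv2,sys
t=snapshot("top")["frame"][130:290,320:460];s=snapshot("side")["frame"][100:260,240:380]
cv2.imwrite("pics/%s.png"%sys.argv[1],cv2.resize(cv2.hconcat([t,s]),None,fx=2.8,fy=2.8,interpolation=2)); r=sense();print(r["ft_force"],r["wrist_torque"],r["tool_pos"],r["grip_force"])
E
python3 look.py rel
```

```text
[ 0.44576738 -0.77256562 -3.00135725] [ 0.13566893 -0.32925182  0.03790385] [ 546.70401883 -283.77190875  153.39016801] 117.54325747489929
```

View pics/rel.png

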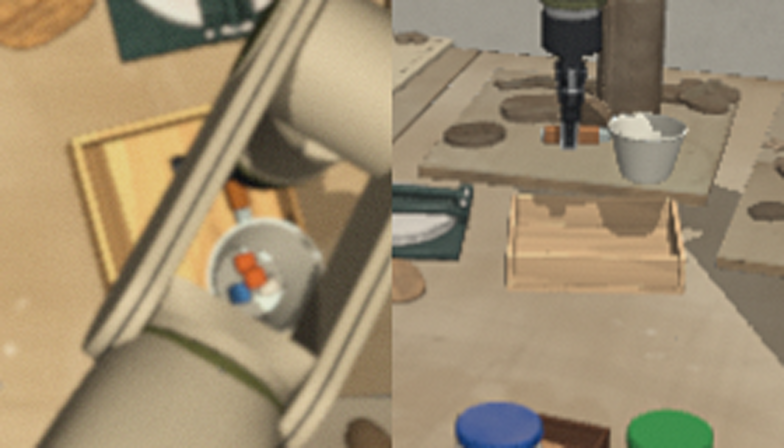

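The dipper is level over the tray, with the cup at crop (265,270), but the grip force is still 117 N. I'll change the gripper target so the new squeeze takes effect.

apply_moves:
  series: "0 0 0 0 0.95;0 0 0 0 0.95"
  squeeze: 60

```text
time: 6.22
tool_pos: [546.7, -284.1, 153.4]
tcp_rot: [180.0, -0.0, 15.1]
ft_force: [0.3, 0.1, -3.2]
finger_gap: 13.8
grip_force: 117.5
```

apply_moves:
  series: "0 0 0 0 0.9;0 0 0 0 0.9;0 0 0 0 0.9;0 0 0 0 0.9"
  squeeze: 20

```text
time: 6.55
tool_pos: [546.6, -284.3, 153.3]
tcp_rot: [-180.0, 0.0, 15.1]
ft_force: [0.2, -0.1, -2.3]
finger_gap: 13.7
grip_force: 117.5
```

Run:
```python
from bench import *
r=sense();print(r["ft_force"],r["wrist_torque"],r["tool_pos"],r["grip_force"],r["finger_gap"])
```

```text
[ 0.21719174 -0.11184983 -2.263555  ] [ 0.08645779 -0.26480369  0.04506749] [ 546.57106044 -284.25107741  153.26392376] 117.54259586334229 13.722223314823744
```

apply_moves:
  series: "0 0 0 0 0.8;0 0 0 0 0.75;0 0 0 0 0.7;0 0 0 0 0.7"
  squeeze: 20

```text
time: 6.88
tool_pos: [546.6, -284.3, 153.3]
tcp_rot: [180.0, 0.0, 15.1]
ft_force: [1.0, -0.8, -3.6]
finger_gap: 14.0
grip_force: 117.5
```

apply_moves:
  series: "0 0 0 0 0.68;0 0 0 0 0.68"

```text
time: 7.05
tool_pos: [546.6, -284.2, 153.3]
tcp_rot: [180.0, -0.0, 15.1]
ft_force: [-0.3, 0.1, -3.5]
finger_gap: 14.7
grip_force: 107.2
```

apply_moves:
  series: "0 0 0 0 0.67;0 0 0 0 0.67"

```text
time: 7.22
tool_pos: [546.6, -284.3, 153.3]
tcp_rot: [-180.0, -0.0, 15.1]
ft_force: [-0.3, -0.8, -3.1]
finger_gap: 14.5
grip_force: 87.9
```

apply_moves:
  series: "0 0 0 0 0.66;0 0 0 0 0.66"

```text
time: 7.38
tool_pos: [546.6, -284.2, 153.3]
tcp_rot: [-180.0, 0.0, 15.1]
ft_force: [1.0, -0.0, -3.7]
finger_gap: 14.6
grip_force: 68.4
```

apply_moves:
  series: "0 0 0 0 0.65;0 0 0 0 0.65"

```text
time: 7.55
tool_pos: [546.6, -284.2, 153.3]
tcp_rot: [180.0, 0.0, 15.1]
ft_force: [-0.2, -0.6, -3.1]
finger_gap: 15.0
grip_force: 48.8
```

Run:
```python
from bench import *
r=sense();print(r["ft_force"],r["wrist_torque"],r["tool_pos"],r["grip_force"],r["finger_gap"])
```

```text
[-0.20402958 -0.58242057 -3.09686162] [ 0.08970905 -0.21923789 -0.03676803] [ 546.59046874 -284.24783591  153.28684547] 48.78749191761017 14.962707492629555
```

The grip force now follows the target, about 19.5 N per 0.01, so I can loosen it finely.

apply_moves:
  series: "0 0 0 0 0.643;0 0 0 0 0.643"

```text
time: 7.72
tool_pos: [546.6, -284.3, 153.3]
tcp_rot: [-180.0, -0.0, 15.1]
ft_force: [0.5, -0.2, -3.7]
finger_gap: 15.1
grip_force: 34.9
```

apply_moves:
  series: "0 0 0 0 0.639;0 0 0 0 0.639"

```text
time: 7.88
tool_pos: [546.6, -284.2, 153.3]
tcp_rot: [-180.0, 0.0, 15.1]
ft_force: [-0.5, 0.2, -3.4]
finger_gap: 15.6
grip_force: 27.0
```

apply_moves:
  series: "0 0 0 0 0.636;0 0 0 0 0.636"

```text
time: 8.05
tool_pos: [546.6, -284.3, 153.4]
tcp_rot: [180.0, 0.0, 15.1]
ft_force: [-0.4, -0.4, -3.2]
finger_gap: 15.9
grip_force: 20.9
```

```bash
python3 look.py rel2
python3 - <<'E'
from bench import *
r=sense();print(r["grip_force"],r["finger_gap"])
E
```

```text
[ 0.50550717 -0.07357536 -2.99380252] [ 0.0306822  -0.19068054  0.00797599] [ 546.5381091  -284.27156157  153.28477744] 21.14160507917404
21.14160507917404 15.547985312228963
```

View pics/rel2.png

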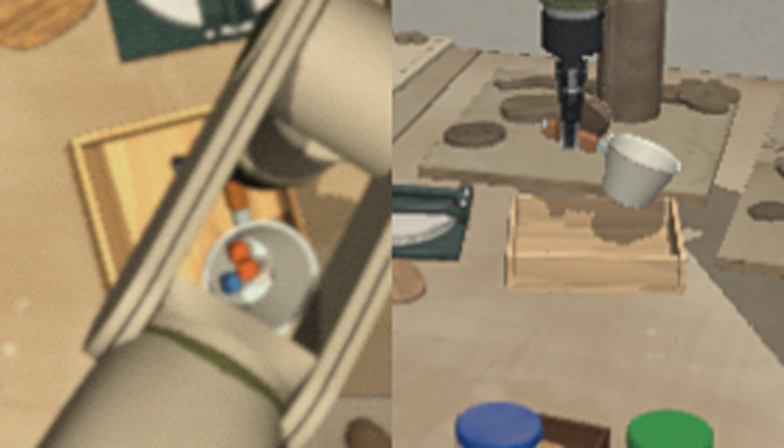

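The cup has started pivoting down, about 20° at crop (640,170) in the side view. I'll let it creep further and track the handle's angle numerically.

```bash
cat > tilt.py <<'E'
# cup foot/rim from side depth: points near grip, in the dipper's vertical plane
from bench import *
from h import *
from scipy.ndimage import binary_erosion
def run():
    s=snapshot("side");r=sense();T=r["tool_pos"];yaw=np.radians(r["tcp_rot"][2])
    hsv=cv2.cvtColor(s["frame"],cv2.COLOR_BGR2HSV)
    v,u=np.mgrid[:420:1,:560:1];uv=np.c_[u.ravel(),v.ravel()].astype(float)
    p=cv2.undistortPoints(uv.reshape(-1,1,2),s["intrinsics"],s["dist"]).reshape(-1,2)
    P=np.c_[p,np.ones(len(p))]*s["depth"].ravel()[:,None]
    W=P@s["extrinsics"][:3,:3].T+s["extrinsics"][:3,3]
    c,q=np.cos(yaw),np.sin(yaw);d=W-T
    a=d[:,0]*c+d[:,1]*q; b=-d[:,0]*q+d[:,1]*c; z=d[:,2]-18.7
    ok=(s["depth"].ravel()>0)&(abs(b)<70)&(np.hypot(a,z)<170)&(W[:,2]>56)
    H=hsv.reshape(-1,3)
    cup=ok&(H[:,1]<70)&(H[:,2]>60)&(z<25)&(np.hypot(a,z)>35)
    han=ok&(H[:,0]<15)&(H[:,1]>130)&(abs(b)<25)&(np.hypot(a,z)<45)
    for n,k in(("cup",cup),("handle",han)):
        if k.sum()>10:
            print(n,k.sum(),"mean a,z",a[k].mean().round(),z[k].mean().round(),"min",a[k].min().round(),z[k].min().round(),"max",a[k].max().round(),z[k].max().round())
    if cup.sum()>10:
        # upright cup centre of visible near side ~(-95,-19)
        print("tilt~",(np.degrees(np.arctan2(-z[cup].mean(),-a[cup].mean()))-np.degrees(np.arctan2(19,95))).round(1))
    print(r["grip_force"],r["wrist_torque"].round(2))
run()
E
python3 tilt.py
```

```text
cup 551 mean a,z -74.0 -55.0 min -131.0 -106.0 max 36.0 14.0
handle 43 mean a,z -5.0 -3.0 min -31.0 -23.0 max 29.0 20.0
tilt~ 25.4
21.46084874868393 [ 0.05 -0.28  0.05]
```

apply_moves:
  series: "0 0 0 0 0.636;0 0 0 0 0.636;0 0 0 0 0.636"

```text
time: 8.45
tool_pos: [546.6, -284.2, 153.3]
tcp_rot: [-180.0, 0.0, 15.1]
ft_force: [-0.6, 0.4, -2.8]
finger_gap: 15.4
grip_force: 22.1
```

```bash
python3 tilt.py
```

```text
cup 508 mean a,z -52.0 -73.0 min -110.0 -115.0 max 33.0 25.0
handle 34 mean a,z 1.0 -5.0 min -24.0 -30.0 max 29.0 22.0
tilt~ 43.2
22.10112690925598 [ 0.07 -0.1   0.04]
```

apply_moves:
  series: "0 0 0 0 0.636;0 0 0 0 0.636;0 0 0 0 0.636;0 0 0 0 0.636;0 0 0 0 0.636"

```text
time: 8.92
tool_pos: [546.6, -284.3, 153.3]
tcp_rot: [180.0, 0.0, 15.1]
ft_force: [-0.1, 0.2, -3.4]
finger_gap: 15.6
grip_force: 22.1
```

```bash
python3 tilt.py
```

```text
cup 517 mean a,z -51.0 -73.0 min -110.0 -116.0 max 128.0 25.0
handle 31 mean a,z 1.0 -4.0 min -24.0 -32.0 max 29.0 22.0
tilt~ 43.7
22.102316915988922 [ 0.03 -0.12  0.03]
```

apply_moves:
  series: "0 0 0 0 0.634;0 0 0 0 0.633;0 0 0 0 0.632;0 0 0 0 0.632;0 0 0 0 0.632"

```text
time: 9.38
tool_pos: [546.6, -284.2, 153.3]
tcp_rot: [-180.0, 0.0, 15.1]
ft_force: [0.3, 0.5, -3.7]
finger_gap: 15.5
grip_force: 13.7
```

```bash
python3 tilt.py;python3 look.py rel3
```

```text
cup 513 mean a,z -52.0 -73.0 min -110.0 -115.0 max 128.0 24.0
handle 31 mean a,z 1.0 -5.0 min -24.0 -28.0 max 29.0 22.0
tilt~ 43.5
13.716002404689789 [ 0.05 -0.16  0.04]
[ 0.12941513 -0.31210822 -3.43251749] [ 0.08761464 -0.18397883  0.06390112] [ 546.59665729 -284.27051201  153.30402399] 13.716338574886322
```

View pics/rel3.png

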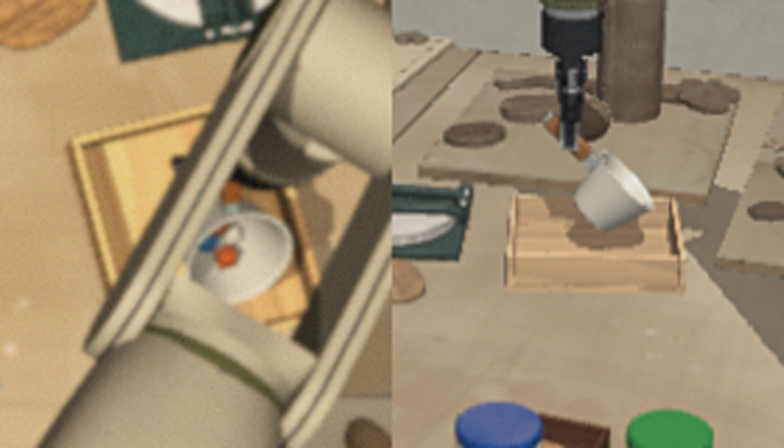

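The tilt is about 48° now (cup at crop (610,195)), with the nuggets still inside. I'll loosen a little more.

apply_moves:
  series: "0 0 0 0 0.63;0 0 0 0 0.63;0 0 0 0 0.63;0 0 0 0 0.63"

```text
time: 9.87
tool_pos: [546.6, -284.2, 153.3]
tcp_rot: [-180.0, -0.0, 15.1]
ft_force: [0.1, 0.4, -2.9]
finger_gap: 15.8
grip_force: 10.2
```

```bash
python3 tilt.py
```

```text
cup 397 mean a,z -16.0 -83.0 min -58.0 -116.0 max 29.0 25.0
handle 26 mean a,z 4.0 -11.0 min -14.0 -38.0 max 22.0 25.0
tilt~ 67.8
10.265982896089554 [ 0.07 -0.05  0.05]
```

apply_moves:
  series: "0 0 0 0 0.629;0 0 0 0 0.629;0 0 0 0 0.629"

```text
time: 10.17
tool_pos: [546.6, -284.3, 153.3]
tcp_rot: [-180.0, 0.0, 15.1]
ft_force: [0.1, 0.1, -3.6]
finger_gap: 16.0
grip_force: 8.0
```

```bash
python3 tilt.py
```

```text
cup 397 mean a,z -14.0 -83.0 min -58.0 -116.0 max 128.0 -38.0
handle 24 mean a,z 4.0 -11.0 min -14.0 -36.0 max 22.0 23.0
tilt~ 68.9
8.00453782081604 [-0.01 -0.02 -0.03]
```

It's nearly hanging, at about 70–75°. Next is a quick jerk along tool −x so the cup lags and the mouth turns down, while the fingers close to hold that angle.

apply_moves:
  series: "0.01 0 0 0 0.629;0.015 0 0 0 0.629;0.015 0 0 0 0.629;0.01 0 0 0 0.629;0 0 0 0 0.629"

```text
time: 10.63
tool_pos: [561.9, -280.0, 153.3]
tcp_rot: [180.0, -0.0, 15.1]
ft_force: [0.6, -0.1, -2.5]
finger_gap: 15.9
grip_force: 8.0
```

apply_moves:
  series: "-0.13 0 0 0 0.629;-0.07 0 0 0 0.665;-0.03 0 0 0 0.665;0 0 0 0 0.665;0 0 0 0 0.665"

```text
time: 11.05
tool_pos: [494.7, -298.5, 153.7]
tcp_rot: [180.0, -0.1, 15.0]
ft_force: [0.8, -0.6, -3.6]
finger_gap: 15.8
grip_force: 21.6
```

```bash
python3 tilt.py; python3 look.py rel4
```

```text
cup 370 mean a,z 12.0 -84.0 min -22.0 -116.0 max 48.0 -42.0
handle 34 mean a,z 12.0 -8.0 min -3.0 -37.0 max 24.0 26.0
tilt~ 87.0
21.60785347223282 [-0.07  0.1   0.04]
[ 1.10509796 -0.01982386 -2.85454266] [-0.02117104  0.0783544  -0.01607042] [ 495.43938228 -298.09256266  153.65316989] 21.60592496395111
```

View pics/rel4.png

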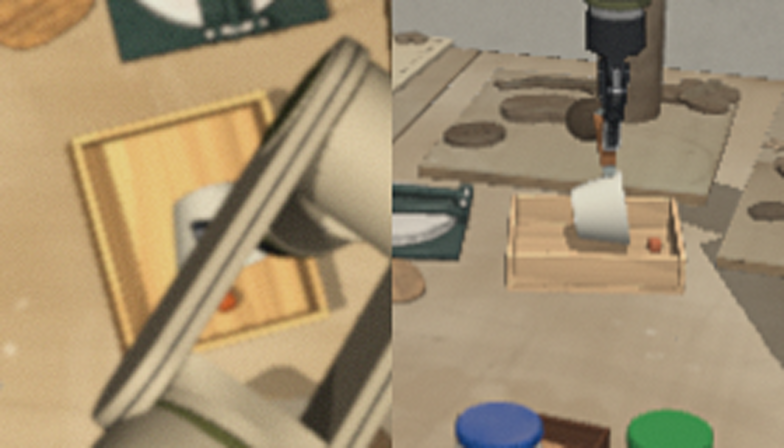

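The cup is at about 90°, and one orange nugget is in the tray at crop (655,243). I'll clamp firmly and shake back to throw the others out.

apply_moves:
  series: "0 0 0 0 0.68;0 0 0 0 0.68;0.13 0 0 0 0.68;0.05 0 0 0 0.68;0 0 0 0 0.68"
  squeeze: 100

```text
time: 11.62
tool_pos: [549.5, -282.8, 153.2]
tcp_rot: [180.0, -0.1, 15.2]
ft_force: [0.2, -0.8, -2.5]
finger_gap: 15.2
grip_force: 65.4
```

```bash
cat > nug.py <<'E'
from bench import *
from h import *
s=snapshot("top");hsv=cv2.cvtColor(s["frame"],cv2.COLOR_BGR2HSV);Z=np.zeros((420,560),np.uint8);cv2.fillConvexPoly(Z,np.array([(346,180),(415,164),(439,241),(370,260)]),1)
c,q=np.cos(np.radians(15)),np.sin(np.radians(15))
for n,lo,hi in(("orange",(0,190,120),(11,255,255)),("blue",(95,110,50),(130,255,255)),("white",(0,0,150),(180,60,255))):
    k,_=cv2.findContours(cv2.inRange(hsv,lo,hi)*Z,0,2)
    for a in k:
        if cv2.contourArea(a)>5:
            x,y,w,h=cv2.boundingRect(a);d=cast(s,[(x+w/2,y+h/2)],18)[0,:2]-(511,-287)
            print(n,cv2.contourArea(a),(x+w//2,y+h//2),"tray xy",(d@[c,q]).round(),(d@[-q,c]).round())
E
python3 tilt.py; python3 nug.py
```

```text
cup 360 mean a,z 13.0 -84.0 min -20.0 -116.0 max 50.0 -38.0
handle 27 mean a,z 13.0 -12.0 min -1.0 -40.0 max 24.0 21.0
tilt~ 87.8
65.34867525100708 [ 0.01  0.03 -0.02]
white 86.5 (403, 200) tray xy 21.0 -44.0
white 84.5 (383, 187) tray xy 70.0 -2.0
```

apply_moves:
  series: "0.02 0 0 0 0.65;0.01 0 0 0 0.635;-0.13 0 0 0 0.629;-0.08 0 0 0 0.68;-0.03 0 0 0 0.68"

```text
time: 12.13
tool_pos: [482.9, -301.3, 152.6]
tcp_rot: [-179.9, 0.1, 15.0]
ft_force: [-0.3, 0.8, -2.6]
finger_gap: 15.0
grip_force: 65.5
```

```bash
python3 tilt.py
```

```text
cup 381 mean a,z 33.0 -82.0 min 2.0 -116.0 max 69.0 -43.0
handle 45 mean a,z 17.0 -13.0 min 6.0 -39.0 max 22.0 26.0
tilt~ 100.8
65.61563014984131 [-0.04 -0.1  -0.01]
```

apply_moves:
  series: "0 0 0 0 0.68;0 0 0 0 0.68;0.13 0 0 0 0.68;0.05 0 0 0 0.68;0 0 0 0 0.68"

```text
time: 12.6
tool_pos: [541.7, -285.0, 153.7]
tcp_rot: [180.0, -0.2, 15.2]
ft_force: [0.4, -0.5, -2.8]
finger_gap: 15.0
grip_force: 65.8
```

```bash
python3 tilt.py; python3 nug.py
python3 - <<'E'
from h import *
from bench import *
s=snapshot("side");hsv=cv2.cvtColor(s["frame"],cv2.COLOR_BGR2HSV)
for n,lo,hi in(("orange",(0,170,90),(11,255,255)),("blue",(95,110,40),(130,255,255)),("white",(0,0,140),(180,50,255))):
    m=cv2.inRange(hsv,lo,hi);Z=np.zeros_like(m);Z[168:205,278:348]=1
    for a in cv2.findContours(m*Z,0,2)[0]:
        if cv2.contourArea(a)>1: print(n,cv2.boundingRect(a),cv2.contourArea(a))
E
```

```text
cup 385 mean a,z 33.0 -82.0 min 2.0 -116.0 max 69.0 -38.0
handle 39 mean a,z 17.0 -12.0 min 6.0 -37.0 max 22.0 22.0
tilt~ 100.7
65.75695395469666 [-0.03  0.16 -0.04]
orange 6.0 (403, 239) tray xy -77.0 -13.0
orange 17.0 (399, 233) tray xy -60.0 -6.0
blue 14.0 (392, 228) tray xy -41.0 6.0
white 15.5 (400, 224) tray xy -38.0 -16.0
white 306.0 (385, 187) tray xy 68.0 -8.0
blue (322, 188, 4, 2) 3.0
white (321, 184, 5, 4) 4.0
white (286, 168, 20, 18) 251.0
```

All four nuggets show in the tray: orange at tray x −77 and −60, blue at −41, white at −38. I'll lift the dipper away to open table, where it can be turned upright again.

apply_moves:
  series: "0 0 -0.04 0 0.68;0 0 -0.07 0 0.68;0 -0.02 -0.05 0 0.68;-0.009 -0.05 0 0 0.68;-0.009 -0.08 0 0 0.68"

```text
time: 13.17
tool_pos: [521.6, -246.6, 204.4]
tcp_rot: [179.8, -0.2, 14.9]
ft_force: [0.0, 0.8, -2.5]
finger_gap: 15.2
grip_force: 65.8
```

apply_moves:
  series: "-0.01 -0.09 0 0 0.68;-0.01 -0.09 0 0 0.68;-0.01 -0.09 0 0 0.68;-0.01 -0.09 0 0 0.68;-0.01 -0.09 0 0 0.68"

```text
time: 13.58
tool_pos: [470.7, -117.5, 202.5]
tcp_rot: [180.0, -0.1, 15.0]
ft_force: [-0.0, 0.7, -2.7]
finger_gap: 15.1
grip_force: 65.8
```

apply_moves:
  series: "-0.01 -0.09 0 0 0.68;-0.01 -0.09 0 0 0.68;-0.01 -0.09 0 0 0.68;-0.01 -0.07 0 0 0.68;-0.01 -0.05 0 0 0.68"

```text
time: 14.0
tool_pos: [425.7, -7.7, 202.4]
tcp_rot: [180.0, -0.1, 15.1]
ft_force: [1.5, -0.3, -2.3]
finger_gap: 15.1
grip_force: 65.7
```

apply_moves:
  series: "0 0 0 0 0.65;0 0 0 0 0.635;0 0 0 0 0.629;0 0 0 0 0.629;0 0 0 0 0.629"

```text
time: 14.42
tool_pos: [426.8, -9.8, 201.5]
tcp_rot: [180.0, -0.0, 15.0]
ft_force: [-0.4, 0.2, -2.3]
finger_gap: 15.5
grip_force: 8.3
```

```bash
python3 tilt.py; python3 nug.py
```

```text
cup 632 mean a,z 32.0 -88.0 min 1.0 -141.0 max 68.0 -40.0
handle 59 mean a,z 16.0 -13.0 min 5.0 -39.0 max 21.0 24.0
tilt~ 98.4
8.344975858926773 [-0.01  0.1  -0.01]
orange 12.0 (402, 240) tray xy -79.0 -10.0
orange 14.0 (399, 233) tray xy -60.0 -7.0
blue 13.0 (392, 228) tray xy -42.0 7.0
white 5.5 (400, 225) tray xy -39.0 -15.0
```

All four nuggets are in the tray and at rest. Now I'll jerk the other way to bring the tilt back down.

apply_moves:
  series: "0.13 0 0 0 0.628;0.08 0 0 0 0.68;0.03 0 0 0 0.68;0 0 0 0 0.68"

```text
time: 14.85
tool_pos: [497.4, 9.8, 201.0]
tcp_rot: [-180.0, 0.0, 15.1]
ft_force: [-0.7, 0.6, -2.8]
finger_gap: 15.1
grip_force: 63.9
```

```bash
python3 tilt.py
```

```text
cup 635 mean a,z 2.0 -95.0 min -39.0 -149.0 max 42.0 24.0
handle 48 mean a,z 9.0 -18.0 min -5.0 -40.0 max 23.0 20.0
tilt~ 80.2
63.93944263458252 [-0.03 -0.02 -0.04]
```

apply_moves:
  series: "-0.06 0 0 0 0.68;-0.09 0 0 0 0.68;-0.06 0 0 0 0.66;-0.03 0 0 0 0.64;0 0 0 0 0.64"

```text
time: 15.32
tool_pos: [424.4, -9.7, 201.0]
tcp_rot: [180.0, 0.1, 15.0]
ft_force: [0.9, 0.1, -2.1]
finger_gap: 15.3
grip_force: 32.5
```

apply_moves:
  series: "0.13 0 0 0 0.628;0.08 0 0 0 0.68;0.03 0 0 0 0.68;0 0 0 0 0.68"

```text
time: 15.65
tool_pos: [497.3, 10.0, 201.2]
tcp_rot: [-180.0, -0.0, 15.1]
ft_force: [-0.4, -0.3, -2.1]
finger_gap: 14.7
grip_force: 62.7
```

```bash
python3 tilt.py
```

```text
cup 662 mean a,z -18.0 -95.0 min -66.0 -145.0 max 24.0 -41.0
handle 48 mean a,z 3.0 -18.0 min -14.0 -42.0 max 23.0 18.0
tilt~ 67.6
62.66301512718201 [ 0.   -0.02  0.03]
```

apply_moves:
  series: "-0.06 0 0 0 0.68;-0.09 0 0 0 0.68;-0.06 0 0 0 0.68;-0.03 0 0 0 0.66;0 0 0 0 0.65"

```text
time: 16.12
tool_pos: [424.3, -9.6, 201.0]
tcp_rot: [-180.0, 0.1, 15.0]
ft_force: [0.8, 0.3, -3.0]
finger_gap: 15.2
grip_force: 52.5
```

apply_moves:
  series: "0.13 0 0 0 0.628;0.08 0 0 0 0.68;0.03 0 0 0 0.68;0 0 0 0 0.68"

```text
time: 16.45
tool_pos: [497.2, 10.1, 201.2]
tcp_rot: [-180.0, 0.0, 15.1]
ft_force: [-1.0, -0.8, -2.9]
finger_gap: 15.3
grip_force: 61.8
```

```bash
python3 tilt.py
```

```text
cup 679 mean a,z -30.0 -93.0 min -81.0 -141.0 max 15.0 -39.0
handle 49 mean a,z -0.0 -19.0 min -19.0 -42.0 max 26.0 16.0
tilt~ 60.5
61.75862789154053 [ 0.06 -0.05 -0.03]
```

The tilt is about 60°. I'll lower until the foot edge touches the table, then loosen and follow the arc that turns it upright.

apply_moves:
  series: "0 0 0.06 0 0.68;0 0 0.08 0 0.68;0 0 0.06 0 0.68;0 0 0.03 0 0.68;0 0 0 0 0.68"

```text
time: 16.92
tool_pos: [495.6, 9.5, 132.0]
tcp_rot: [-180.0, 0.0, 15.0]
ft_force: [-0.4, -0.7, -2.2]
finger_gap: 15.1
grip_force: 61.8
```

apply_moves:
  series: "0 0 0.01 0 0.66;0 0 0.01 0 0.64;0 0 0.01 0 0.634;0 0 0 0 0.634"

```text
time: 17.25
tool_pos: [500.5, 10.0, 128.6]
tcp_rot: [179.9, -0.6, 15.0]
ft_force: [2.8, 3.3, 17.8]
finger_gap: 15.7
grip_force: 21.0
```

```bash
sed -i 's/W\[:,2\]>56/W[:,2]>6/' tilt.py; python3 tilt.py
```

```text
cup 668 mean a,z -34.0 -91.0 min -90.0 -141.0 max 87.0 -35.0
handle 43 mean a,z 1.0 -13.0 min -20.0 -42.0 max 27.0 17.0
tilt~ 58.0
20.919758677482605 [ 0.91 -0.48 -0.07]
```

Contact is made, at about 18 N. Now the arc.

apply_moves:
  series: "0.04 0 0.008 0 0.632;0.041 0 0.011 0 0.632;0.039 0 0.015 0 0.632;0.038 0 0.018 0 0.632;0 0 0 0 0.632"

```text
time: 17.72
tool_pos: [544.1, 22.4, 109.0]
tcp_rot: [180.0, -0.2, 15.1]
ft_force: [4.6, 0.9, 4.9]
finger_gap: 15.5
grip_force: 13.2
```

```bash
python3 tilt.py
```

```text
cup 726 mean a,z -62.0 -73.0 min -120.0 -122.0 max 118.0 -23.0
handle 58 mean a,z -6.0 -10.0 min -28.0 -29.0 max 30.0 18.0
tilt~ 38.1
12.917244583368301 [ 0.15 -0.49  0.06]
```

apply_moves:
  series: "0.035 0 0.023 0 0.632;0.035 0 0.025 0 0.632;0.031 0 0.029 0 0.632;0.03 0 0.03 0 0.632;0 0 0 0 0.632"

```text
time: 18.18
tool_pos: [579.8, 32.2, 74.8]
tcp_rot: [-180.0, 0.0, 15.1]
ft_force: [1.3, 0.2, 1.4]
finger_gap: 15.6
grip_force: 12.1
```

```bash
python3 tilt.py
```

```text
cup 777 mean a,z -84.0 -43.0 min -144.0 -88.0 max 145.0 0.0
handle 67 mean a,z -8.0 -5.0 min -35.0 -24.0 max 29.0 12.0
tilt~ 15.8
11.825158596038818 [ 0.01 -0.28  0.06]
```

apply_moves:
  series: "0.025 0 0.035 0 0.632;0.022 0 0.035 0 0.632;0.012 0 0.035 0 0.632;0.008 0 0.025 0 0.632;0 0 0 0 0.632"

```text
time: 18.65
tool_pos: [599.0, 37.4, 35.8]
tcp_rot: [-180.0, 0.0, 15.1]
ft_force: [0.7, 0.2, -0.4]
finger_gap: 16.0
grip_force: 12.1
```

```bash
python3 tilt.py
```

```text
cup 786 mean a,z -90.0 -10.0 min -163.0 -49.0 max 146.0 18.0
handle 66 mean a,z -6.0 -0.0 min -34.0 -11.0 max 28.0 9.0
tilt~ -4.8
12.04735055565834 [ 0.06 -0.28  0.02]
```

Nearly flat. I'll let go so it settles, then check it.

apply_moves:
  series: "0 0 0 0 0.6;0 0 0 0 0.4;0 0 0 0 0;0 0 0 0 -0.2;0 0 0 0 -0.2"

```text
time: 19.12
tool_pos: [599.1, 37.4, 36.7]
tcp_rot: [-180.0, 0.0, 15.1]
ft_force: [-0.5, 0.2, -0.6]
finger_gap: 51.5
grip_force: 0.0
```

Run:
```python
from bench import *
from h import *
s=snapshot("top");hsv=cv2.cvtColor(s["frame"],cv2.COLOR_BGR2HSV)
sd=snapshot("side")
cv2.imwrite("pics/up.png",cv2.resize(cv2.hconcat([s["frame"][120:280,180:340],sd["frame"][140:300,220:380]]),None,fx=2.45,fy=2.45,interpolation=2))
m=cv2.inRange(hsv,(0,0,60),(180,75,255)); 
try:
    c=biggest(m,(225,180,312,250));p=cast(s,c,66)[:,:2].astype(np.float32);print("cup",cv2.fitEllipse(p),c.min(0),c.max(0))
except Exception as e: print(e)
r=sense();print(r["tool_pos"],r["ft_force"])
```

```text
cup ((506.6668701171875, 51.610130310058594), (185.72286987304688, 222.7830047607422), 92.2615966796875) [225 180] [296 249]
[599.16087538  37.47426622  36.67095507] [-0.61752762 -0.36496137 -0.45297012]
```

View pics/up.png

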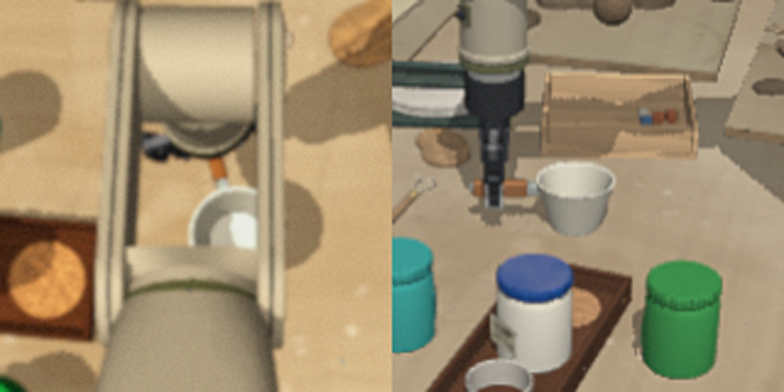

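The dipper stands upright on the table, cup at crop (575,195), and the nuggets are in the tray at crop (645–672,117). Next I'll measure the cup's position by fitting a cone to the side depth.

```bash
cat > cone.py <<'E'
from bench import *
from h import *
from scipy.optimize import least_squares
def pts(s):
    v,u=np.mgrid[:420,:560];uv=np.c_[u.ravel(),v.ravel()].astype(float)
    p=cv2.undistortPoints(uv.reshape(-1,1,2),s["intrinsics"],s["dist"]).reshape(-1,2)
    return (np.c_[p,np.ones(len(p))]*s["depth"].ravel()[:,None])@s["extrinsics"][:3,:3].T+s["extrinsics"][:3,3]
def run(cx,cy,z0=0,n="side"):
    s=snapshot(n);W=pts(s);H=cv2.cvtColor(s["frame"],cv2.COLOR_BGR2HSV).reshape(-1,3)
    k=(s["depth"].ravel()>0)&(H[:,1]<70)&(H[:,2]>60)&(W[:,2]>z0+8)&(W[:,2]<z0+58)&(np.hypot(W[:,0]-cx,W[:,1]-cy)<65)&(W[:,1]>cy-5-60*0)
    P=W[k];f=lambda c:np.hypot(P[:,0]-c[0],P[:,1]-c[1])-(31+19*(P[:,2]-z0)/66)
    o=least_squares(f,(cx,cy),loss="soft_l1",f_scale=2);print("cup",o.x.round(1),k.sum(),"res",np.median(abs(o.fun)).round(2),"zmin",P[:,2].min())
    return o.x,s,W,H
if __name__=="__main__":
    c,s,W,H=run(507,13)
    k=(s["depth"].ravel()>0)&(H[:,0]<15)&(H[:,1]>130)&(W[:,2]>38)&(W[:,2]<68)&(np.hypot(W[:,0]-c[0],W[:,1]-c[1])<140)&(np.hypot(W[:,0]-c[0],W[:,1]-c[1])>55)&(W[:,0]>c[0])
    P=W[k];print("handle",k.sum(),P.min(0).round(),P.max(0).round(),"line",np.degrees(np.arctan(np.polyfit(P[:,0],P[:,1],1)[0])).round(1))
    T=sense()["tool_pos"];d=T[:2]-c;print("grip from cup",np.hypot(*d).round(1),np.degrees(np.arctan2(d[1],d[0])).round(1),"z",T[2])
E
python3 cone.py
```

```text
cup [503.2  11.9] 305 res 1.55 zmin 8.002237419202515
handle 67 [559.  24.  45.] [620.  59.  67.] line 15.9
grip from cup 99.4 14.9 z 36.6521050632802
```

apply_moves:
  series: "0 0 0 0 0.4;0 0 0 0 0.8;0 0 0 0 1;0 0 0 0 1;0 0 0 0 1"
  squeeze: 110

```text
time: 19.68
tool_pos: [599.3, 37.5, 36.8]
tcp_rot: [180.0, -0.0, 15.1]
ft_force: [-0.3, -1.1, 1.5]
finger_gap: 13.9
grip_force: 107.3
```

apply_moves:
  series: "0 0 0 0 1;0 0 -0.02 0 1;0 0 -0.05 0 1;0 0 -0.07 0 1;0 0 -0.07 0 1"

```text
time: 20.1
tool_pos: [598.1, 37.5, 99.2]
tcp_rot: [-179.9, 0.1, 15.1]
ft_force: [-0.3, 0.3, -2.0]
finger_gap: 14.2
grip_force: 107.4
```

apply_moves:
  series: "0 0 -0.07 0 1;0 0 -0.05 0.04 1;0 0 -0.03 0.05 1;0 0 0 0.05 1;0 0 0 0.043 1"

```text
time: 20.52
tool_pos: [599.8, 37.5, 145.8]
tcp_rot: [-180.0, -0.1, -6.2]
ft_force: [-0.4, -0.3, -2.0]
finger_gap: 14.0
grip_force: 107.4
```

Run:
```python
from cone import *
r=sense();print(r["tool_pos"],r["tcp_rot"],r["grip_force"],r["wrist_torque"])
T=r["tool_pos"];a=np.radians(r["tcp_rot"][2]);run(T[0]-99*np.cos(a),T[1]-99*np.sin(a),T[2]-36.7)
d=snapshot("top");hsv=cv2.cvtColor(d["frame"],cv2.COLOR_BGR2HSV)
m=cv2.inRange(hsv,(100,80,40),(130,255,255));c=biggest(m,(130,205,185,255));p=cast(d,c,104)[:,:2].astype(np.float32);print("lid",cv2.fitEllipse(p),cv2.minEnclosingCircle(p))
m=cv2.inRange(hsv,(8,110,120),(25,255,255))
c=biggest(m,(182,214,216,252));p=cast(d,c,10)[:,:2].astype(np.float32);print("mat",cv2.fitEllipse(p))
W=pts(d);k=(abs(W[:,2]-104)<6)&(np.hypot(W[:,0]-480,W[:,1]-315)<70);print("lid depth mid",((W[k].min(0)+W[k].max(0))/2).round(),np.ptp(W[k],0).round())
```

```text
[599.7597528   37.50511782 145.8337298 ] [-1.79986260e+02 -1.01847754e-01 -6.20721508e+00] 107.37869024276733 [-0.0445472  -0.24646001  0.01810439]
cup [500.3  49.9] 353 res 1.41 zmin 117.42557794309243
lid ((474.31494140625, 312.1499938964844), (77.46150970458984, 79.64103698730469), 174.27938842773438) ((474.9668273925781, 312.23455810546875), 40.96760559082031)
mat ((462.9415283203125, 212.88990783691406), (83.68276977539062, 91.49085235595703), 72.41596984863281)
lid depth mid [474. 310. 104.] [81. 79. 12.]
```

apply_moves:
  series: "-0.01 -0.03 0 0 1;-0.02 -0.06 0 0 1;-0.022 -0.065 0 0 1;-0.022 -0.065 0 0 1;-0.022 -0.065 0 0 1"

```text
time: 21.03
tool_pos: [578.6, 126.8, 144.2]
tcp_rot: [-180.0, 0.1, -5.7]
ft_force: [0.4, 0.1, -2.6]
finger_gap: 14.0
grip_force: 107.5
```

apply_moves:
  series: "-0.022 -0.065 0 0 1;-0.022 -0.065 0 0 1;-0.022 -0.06 0 0 1;-0.019 -0.057 0 0 1;0 0 0 0 1"

```text
time: 21.45
tool_pos: [560.1, 205.5, 144.2]
tcp_rot: [-179.9, 0.1, -5.6]
ft_force: [0.6, -0.1, -3.5]
finger_gap: 14.2
grip_force: 107.6
```

apply_moves:
  series: "0 0 0 0 1"

```text
time: 21.53
tool_pos: [560.9, 203.1, 144.2]
tcp_rot: [180.0, 0.0, -5.7]
ft_force: [1.2, -0.3, -1.9]
finger_gap: 14.0
grip_force: 107.6
```

Run:
```python
from cone import *
r=sense();print(r["tool_pos"],r["tcp_rot"])
T=r["tool_pos"];a=np.radians(r["tcp_rot"][2]);run(T[0]-99*np.cos(a),T[1]-99*np.sin(a),T[2]-36.7)
```

```text
[560.85029179 203.12301872 144.23266336] [ 1.79984102e+02  4.03201929e-02 -5.65104794e+00]
cup [461.5 214.1] 403 res 1.3 zmin 115.82255349020079
```

apply_moves:
  series: "0.006 0.003 0.03 0 1;0 0 0.06 0 1;0 0 0.06 0 1;0 0 0.05 0 1;0 0 0.04 0 1"

```text
time: 22.0
tool_pos: [562.7, 199.4, 70.2]
tcp_rot: [179.9, 0.1, -5.9]
ft_force: [0.1, -0.4, -3.4]
finger_gap: 14.3
grip_force: 107.7
```

apply_moves:
  series: "0 0 0.02 0 1;0 0 0.01 0 1;0 0 0 0 1;0 0 0 0 1"

```text
time: 22.33
tool_pos: [564.0, 200.7, 64.3]
tcp_rot: [-180.0, -0.1, -5.9]
ft_force: [0.4, -0.6, -1.8]
finger_gap: 14.3
grip_force: 107.6
```

Run:
```python
from cone import *
r=sense();print(r["tool_pos"],r["tcp_rot"])
T=r["tool_pos"];a=np.radians(r["tcp_rot"][2]);run(T[0]-99*np.cos(a),T[1]-99*np.sin(a),T[2]-36.7)
```

```text
[563.97594447 200.70842778  64.29844689] [-1.79977717e+02 -5.76910595e-02 -5.92158259e+00]
cup [465.2 211.4] 155 res 1.22 zmin 36.230439519088236
```

apply_moves:
  series: "-0.004 -0.004 0.012 0 1;0 0 0.012 0 1;0 0 0.012 0 1;0 0 0.01 0 1;0 0 0 0 1"

```text
time: 22.8
tool_pos: [561.6, 201.9, 48.7]
tcp_rot: [180.0, 0.1, -5.9]
ft_force: [0.3, 0.4, -2.5]
finger_gap: 13.9
grip_force: 107.7
```

apply_moves:
  series: "0 0 0.005 0 1;0 0 0.004 0 1;0 0 0 0 1"

```text
time: 23.05
tool_pos: [562.4, 202.1, 47.1]
tcp_rot: [-180.0, -0.0, -5.9]
ft_force: [-1.1, -0.2, -1.1]
finger_gap: 14.3
grip_force: 107.8
```

Almost touching. A bit more, then a gentle release.

apply_moves:
  series: "0 0 0.004 0 1;0 0 0 0 1;0 0 0 0 1"

```text
time: 23.3
tool_pos: [562.7, 202.1, 46.6]
tcp_rot: [-180.0, -0.0, -5.9]
ft_force: [-0.1, -1.5, 2.9]
finger_gap: 14.0
grip_force: 108.7
```

apply_moves:
  series: "0 0 0 0 0.68;0 0 0 0 0.66;0 0 0 0 0.64;0 0 0 0 0.63;0 0 0 0 0.61"

```text
time: 23.72
tool_pos: [562.3, 202.1, 45.8]
tcp_rot: [-180.0, -0.0, -5.9]
ft_force: [-0.7, -0.5, 0.1]
finger_gap: 16.5
grip_force: 0.0
```

apply_moves:
  series: "0 0 0 0 0.4;0 0 0 0 0;0 0 0 0 -0.2;0 0 0 0 -0.2;0 0 0 0 -0.2"

```text
time: 24.13
tool_pos: [562.2, 202.0, 45.7]
tcp_rot: [180.0, 0.0, -5.9]
ft_force: [1.1, -0.3, -1.3]
finger_gap: 51.0
grip_force: 0.0
```

apply_moves:
  series: "0 0 -0.03 0 -0.2;0 0 -0.08 0 -0.2;0 0 -0.12 0 -0.2;0 0 -0.12 0 -0.2;0 0 -0.1 0 -0.2"

```text
time: 24.55
tool_pos: [562.6, 202.1, 184.3]
tcp_rot: [-180.0, -0.1, -5.9]
ft_force: [0.1, -0.2, 0.3]
finger_gap: 51.2
grip_force: 0.0
```

apply_moves:
  series: "0.1 0.1 -0.05 0 -0.2;0.1 0.12 0 0 -0.2;0.06 0.12 0 0 -0.2;0 0.1 0 0 -0.2;0 0 0 0 -0.2"

```text
time: 24.97
tool_pos: [622.0, 63.8, 195.5]
tcp_rot: [179.9, -0.0, -6.2]
ft_force: [-1.1, 0.3, 0.1]
finger_gap: 50.9
grip_force: 0.0
```

```bash
python3 nug.py
python3 - <<'E'
from cone import *
c,s,W,H=run(463,213,10)
d=snapshot("top");f=d["frame"];hsv=cv2.cvtColor(f,cv2.COLOR_BGR2HSV);print(sense()["tool_pos"])
W=pts(d);k=(W[:,2]>68)&(W[:,2]<82)&(np.hypot(W[:,0]-463,W[:,1]-213)<58);print("rim depth mid",((W[k].min(0)+W[k].max(0))/2).round(),np.ptp(W[k],0).round())
m=cv2.inRange(hsv,(100,80,40),(130,255,255));cc=biggest(m,(130,205,185,255));p=cast(d,cc,104)[:,:2].astype(np.float32);print("lid",cv2.fitEllipse(p)[0])
cv2.imwrite("pics/end.png",cv2.resize(cv2.hconcat([f[150:290,90:290],s["frame"][200:340,210:410]]),None,fx=2,fy=2,interpolation=2))
E
```

```text
orange 13.0 (402, 240) tray xy -79.0 -10.0
orange 13.0 (399, 233) tray xy -60.0 -7.0
blue 13.0 (392, 228) tray xy -42.0 7.0
white 5.5 (400, 225) tray xy -39.0 -15.0
cup [463.3 212.1] 139 res 0.95 zmin 18.12005847035755
[621.3848079   69.46267754 195.3069821 ]
rim depth mid [463. 239.  75.] [98. 63. 13.]
lid (474.1784362792969, 312.2587585449219)
```

View pics/end.png

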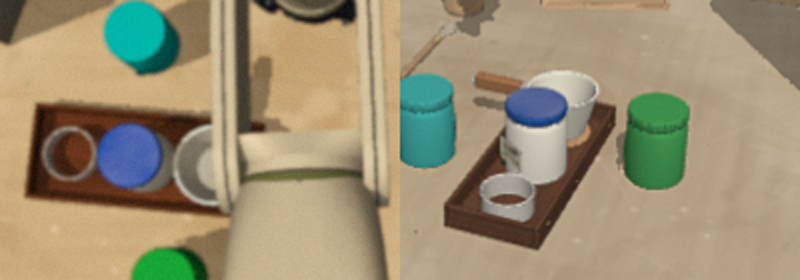

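The dipper stands upright on the mat, cup at side crop (562,105). The jar and cutter haven't moved, and all four nuggets are in the tray.

```bash
python3 -c "
from bench import *
print(hand_in())"
```

```text
the job is handed in; nothing more can be done
None
```

I've handed the job in: all four nuggets are in the tray, the dipper stands released and upright about 1 mm from the mat's centre by my measurement, and the jar and ring cutter are undisturbed; `hand_in()` gave no verdict.

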